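# Hold a wall clock's hanging bar home while it is screwed down

### The job

Pick up the flat steel hanging bar and lay it, without dropping it, across the two angle brackets in the back of the wall clock, centred between them, then push it towards 12 o'clock until it bears on the uprights of both brackets and keep it pressed there with a steady 10 newtons or so (5 to 18 is all right), lying flat on both feet, so that I can drive the screws. Be my third hand: finish while you are still holding the bar pressed, do not put it down or let go. Keep off the brass movement inside the case and leave the other things on the bench where they are.

Things in the scene. Friction and masses are not known exactly. Their poses are not given: they have to be found in the camera images.
- bar: the hanging bar: one flat bright steel bar, 190 long (its y axis) x 20 wide (its x) x 8 thick (z), 0.16 to 0.33 kg, lying loose on the green bench mat. Origin: centre of its underside. A black round hole at its middle and a black lengthwise slot near each end (screw holes). The same either way round and either way up.
- clock: round wooden wall clock, face down, open back up, in a round plywood cradle (296 diameter, 12 thick, four rubber pegs to 50 high round the case); all fixed to the bench. Origin: centre of the cradle's underside, z up; x points to the clock's 12 o'clock. The case is a hoop, 250 outer and 232 inner diameter, its rim 70 above the origin. Inside, at y = +78 and -78, are two steel angle brackets.
- seat (a point): midway between the brackets, on the plane of the uprights' bearing faces, level with the tops of the feet: x 48, z 56 of the clock; axes as the clock's. Each foot is a level plate 26 wide (y) reaching 41 from that plane towards 6 o'clock. With the bar home its origin is at x -10, y 0, z 0 from this point and its y axis along this y axis.
- uprights: the two bracket uprights together, rigid steel (no spring in them: the push builds up within a millimetre or two once the bar bears). Origin as the clock's.
- upright_left: upright of the bracket at y = +78 of the clock: steel, 26 wide, 5 thick, standing 11 above the foot; the bar bears on its flat face at x = 48 of the clock. Origin as the clock's.
- upright_right: the same at y = -78 of the clock. Origin as the clock's.
- movement: the clock's delicate brass movement, fixed low inside the case on the 6 o'clock side: x from -73 to 5, y from -42 to 42 of the clock, its top 34 (wheel arbors to 39) above the clock's origin. Not to be touched. Origin as the clock's.
- screwdriver: bystander: screwdriver with a black handle, about 165 long and 22 high, lying off the mat. Origin: on the bench below the middle of its length, x towards the blade.
- screw_tray: bystander: green open tray with compartments, 85 x 115 x 22 high. Origin: centre of its underside.
- loupe: bystander: black eyeglass loupe, 38 across, 34 high, beyond the mat. Origin: centre of its underside.
- polish_jar: bystander: small round jar, 52 across, 55 high. Origin: centre of its underside.
Things that resemble listed ones, but are neither listed nor needed, are in the scene too. Of the things that look like the bar, the largest one is meant.

How it is judged (in metres and radians):
On the way:
1. the bar lies flat across the feet of both brackets (z of bar in the frame of seat between -0.0025 and 0.0025 m and y of bar in the frame of seat between -0.006 and 0.006 m and angle between the y axis of bar and the y axis of seat, either way round below 0.06 rad and angle between the z axis of bar and the z axis of seat, either way round below 0.03 rad and x of bar in the frame of seat between -0.034 and -0.007 m), for 0.2 s.
At the end, for the whole second after the job is handed in: Through the last second the bar is at rest on both feet (height within 2.5 mm, level within 0.03 rad, square within 0.06 rad, centred within 6 mm), the fingers press it, and it bears on each upright with over 1 N and on both together with 5 to 18 N (z of bar in the frame of seat between -0.0025 and 0.0025 m and y of bar in the frame of seat between -0.006 and 0.006 m and angle between the y axis of bar and the y axis of seat, either way round below 0.06 rad and angle between the z axis of bar and the z axis of seat, either way round below 0.03 rad and x of bar in the frame of seat between -0.0135 and -0.0075 m and contact force between bar and upright_left above 1 N and contact force between bar and upright_right above 1 N and contact force between bar and uprights between 5 and 18 N and contact force between the fingers and bar above 3 N and linear speed of bar below 0.01 m/s); the arm keeps its last pose, push and grip.
It fails at once if the bar is dropped (falls free from more than about 2 cm) (linear speed of bar above 0.6 m/s and contact force between the fingers and bar below 0.05 N).
It fails at once if the movement is touched with more than 1 N (contact force between movement and anything else above 1 N).
It fails at once if another thing on the bench is shifted by more than 3 cm (distance of any of screwdriver, screw_tray, loupe, polish_jar from where it was at the start of the episode above 0.03 m).
It also fails if it takes over 45 s, if anything falls off the work surface, if the arm or the gripper's body presses on something with over 40 N, if the wrist force passes 120 N, or if a joint passes its speed limit or range.

### The arm

A 6-joint arm with a two-finger parallel gripper is mounted at the origin on the work surface. World frame = base frame: x ahead of the robot, y to its left, z up, the work surface at z = 0. Lengths are in mm, angles in rad, forces in N, time in s.
With the tool pointing down it reaches from about 350 to 775 mm from the base axis. Payload 7.3 kg.
Tool frame: the origin (TCP) lies at the very end of the fingers, on their centre line; the grasp point (between the pads) lies 19 mm behind it; z points along the fingers, y is the line along which they close (so a half turn about z gives the same grasp; the last joint's range is limited). The gripper opens to 92 mm and grips with 3 to 60 N. Pads are 19 mm wide; open, the fingers measure 130 mm over their backs; the gripper's body (75 mm by 190 mm) begins 47 mm behind the grasp point.
Start: joints at [-1.445, 0.342, 1.524, -0, 1.275, -0.146], TCP at [140.967, -505.74, 226.741] pointing down, gripper open.
Joint ranges: [-2.53, 2.53], [-0.77, 2.02], [0.04, 2.7], [-1, 4.14], [0.28, 2.66], [-3.11, 3.11]. Speed limits (rad/s): [2.57, 2.57, 3.14, 3.14, 3.14, 3.14].

### API

Orientations are given as [roll, pitch, yaw] about the fixed x, y, z axes, in that order (R = Rz(yaw) Ry(pitch) Rx(roll)).
In Python, from plant import get_obs, vision, workorder gives the robot as it stands.
- The arm moves only by the shell command python3 -m pendant 'ROWS' [OPENING]. ROWS is a JSON object of lists of equal length, an entry for each row: "dp": the shift along the tool's x, y, z in m, a list of three; "rotation": the turn, a rotation vector about the tool's x, y, z in rad, a list of three. A call has 1 to 8 rows; each row is the pose to reach, as a shift and turn from the pose commanded when the call began, along the tool's axes at that moment; what a row does not reach only later rows make up. A row lasts 1/8 s, in which the tool goes at most 62.5 mm and 10.7 degrees, less where a joint would pass 70% of its speed; a pose out of reach is approached as far as the arm can. A call with a gripper value outside its range is refused whole. OPENING is the finger opening in m, from 0 to 0.0918, set as the call begins (- or left out, the last holds). The fingers move at their own pace and stop on an object; the grip force is fixed at half the most. Time passes only in rows, so rows that repeat a pose let the fingers close. It gives the time, the measured TCP pose, the force, the opening and the grip force at its end, in the units of the state.
- get_obs(): the state, without advancing time (a new reading comes with each control period).
- vision.capture(name): name is "side" or "top"; returns a dict with "pixels" (384x512x3 uint8, red, green, blue), "vfov" (degrees; the focal length in pixels is half the picture's height over the tangent of half this angle, whatever the lens; pixels are square), "cx", "cy" (the principal point, pixels), "pose" (4x4, takes a point from camera to world coordinates). Camera axes: x right, y up, looking along -z (the intrinsics and any distortion apply to the point x, -y, -z); pixel columns grow to the right and rows downward; lengths in mm; the calibration is good to about 2 mm. A picture is of the moment at which its call begins. There is no depth.
- workorder.close_job(): hands the job in; it is judged then, once.
The state is a dict: "time": time; "joint_positions": joint angles; "dq": joint speeds; "tau": joint torques, N m; "tool_pos": TCP position; "tcp_rot": TCP orientation; "contact_force": force on the tool from outside, world axes, zero at the start; "moment": the same for the moment, N m; "grip_width": finger opening in mm; "finger_force": force on a finger pad.
Only numpy, scipy, OpenCV 4.12 (cv2) and the standard library are available. Lean on these libraries where they do the work, as an engineer would, in place of code of your own. Each camera call takes 0.05 s, during which the arm holds its last target. There are 200 camera calls.

## Working session

There is one attempt and no reset: what is moved stays moved. The work goes in short steps, Python scripts to look and compute and a shell command to move; the robot and the scene stay as the last step left them, time stands still between calls to the robot, and variables do not carry over. Pictures are saved under pics/ and viewed, at most 10 in all, crops included, and the job is handed in when it is done.

```bash
mkdir -p pics; ls; python3 - <<'E'
from plant import get_obs, vision
import cv2,pickle
for n in("top","side"):
    c=vision.capture(n); pickle.dump(c,open(n+'.pkl','wb'))
    cv2.imwrite(f'pics/{n}.png',c['pixels'][:,:,::-1])
    print(n,{k:v for k,v in c.items() if k!='pixels'})
print(get_obs())
E
```

```text
pics
top {'vfov': 45.518366278327775, 'cx': 253.25038052502217, 'cy': 191.94971812706913, 'pose': array([[-2.00780660e-02,  9.86328599e-01, -1.63562729e-01,
         3.17129093e+02],
       [-9.99770065e-01, -1.85750178e-02,  1.07137981e-02,
         7.57711239e+00],
       [ 7.52914489e-03,  1.63740233e-01,  9.86474758e-01,
         1.31998004e+03],
       [ 0.00000000e+00,  0.00000000e+00,  0.00000000e+00,
         1.00000000e+00]])}
side {'vfov': 57.151548286655405, 'cx': 254.6687825345855, 'cy': 190.57761493831316, 'pose': array([[-7.71582768e-01,  4.55208710e-01, -4.44347907e-01,
         7.96690740e+00],
       [-6.35796422e-01, -5.74432324e-01,  5.15548654e-01,
         5.67628498e+02],
       [-2.05655631e-02,  6.80303267e-01,  7.32642152e-01,
         8.89515289e+02],
       [ 0.00000000e+00,  0.00000000e+00,  0.00000000e+00,
         1.00000000e+00]])}
{'time': 0.1, 'joint_positions': array([-1.44498625e+00,  3.42634725e-01,  1.52485332e+00,  3.83028754e-05,
        1.27537142e+00, -1.45964737e-01]), 'dq': array([ 0.00051298, -0.00133724, -0.00026705, -0.00017713,  0.00102274,
        0.00078855]), 'tau': array([ 1.35008308e-03, -4.32004595e+01, -2.44693887e+01,  7.18998467e-02,
        5.25565655e-02, -4.03497711e-05]), 'tool_pos': array([ 140.9417282 , -505.39450905,  226.1477495 ]), 'tcp_rot': array([-3.14034464e+00, -2.20494467e-04,  2.71763499e-01]), 'contact_force': array([ 0.89401725, -0.50954821, -0.48145718]), 'moment': array([-0.04155033,  0.03031024,  0.00762615]), 'finger_force': 0.0, 'grip_width': 91.60746935275009}
```

View pics/top.png

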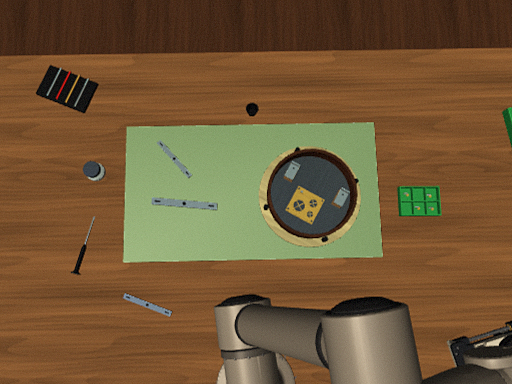

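View pics/side.png

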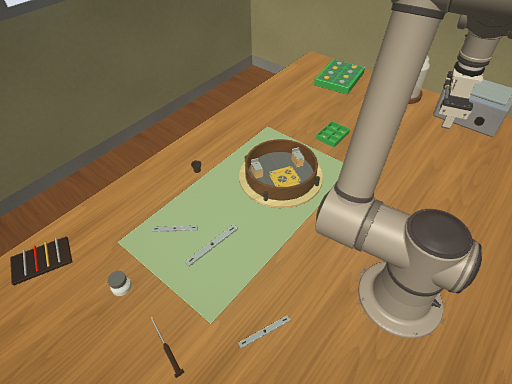

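Pictures: the top view shows three bar-like pieces. These are the large one on the mat at (185,203), a shorter one on the mat at (174,159), and one on the bare bench at (147,304). The description says largest and on the mat, so (185,203). The clock is at about (311,197), with brackets at about (292,171) and (342,196).

```bash
cat > h.py <<'E'
import numpy as np,cv2,pickle
def fl(c): return c['pixels'].shape[0]/2/np.tan(np.radians(c['vfov'])/2)
def ray(c,u,v,z):
    f=fl(c); d=c['pose'][:3,:3]@np.array([(u-c['cx'])/f,-(v-c['cy'])/f,-1.]); o=c['pose'][:3,3]
    return o+d*(z-o[2])/d[2]
def proj(c,P):
    P=np.atleast_2d(P); q=(P-c['pose'][:3,3])@c['pose'][:3,:3]; f=fl(c)
    return np.c_[c['cx']+f*q[:,0]/-q[:,2], c['cy']-f*q[:,1]/-q[:,2]]
E
python3 - <<'E'
from h import *
t=pickle.load(open('top.pkl','rb'));s=pickle.load(open('side.pkl','rb'))
def bar(c,roi):
    x0,y0,x1,y1=roi; p=c['pixels'][y0:y1,x0:x1].astype(int)
    m=((p[...,1]-p[...,2]<22)).astype(np.uint8)
    n,l,st,_=cv2.connectedComponentsWithStats(m); k=1+np.argmax(st[1:,4])
    v,u=np.nonzero(l==k); return u+x0,v+y0
for c,roi,n in((t,(145,190,225,218),'top'),(s,(183,222,242,270),'side')):
    u,v=bar(c,roi)
    P=np.array([ray(c,a,b,7) for a,b in zip(u,v)])[:,:2].astype(np.float32)
    (cx,cy),wh,a=cv2.minAreaRect(P)
    d=np.linalg.svd(P-P.mean(0),full_matrices=False)[2][0]
    print(n,len(u),'rect',cx,cy,wh,a,'mean',P.mean(0),'yaw of long axis',np.arctan2(d[1],d[0]))
# crops
T=t['pixels'][:,:,::-1]; S=s['pixels'][:,:,::-1]
r=lambda im,x0,y0,x1,y1,w,h:cv2.resize(im[y0:y1,x0:x1],(w,h),interpolation=cv2.INTER_CUBIC)
cv2.imwrite('pics/crop.png',np.vstack([np.hstack([r(T,140,130,240,230,300,300),r(T,255,140,365,250,300,300)]),np.hstack([r(S,145,215,245,275,300,300*60//100+120),r(S,235,125,335,225,300,300)])]))
E
```

```text
top 458 rect 505.7020568847656 194.87246704101562 (188.87376403808594, 20.576208114624023) 83.89500427246094 mean [505.56204 194.75316] yaw of long axis 1.4624064
side 395 rect 504.4562683105469 195.59341430664062 (189.6149444580078, 22.227230072021484) 83.67587280273438 mean [504.86923 199.84851] yaw of long axis 1.4599357
```

View pics/crop.png

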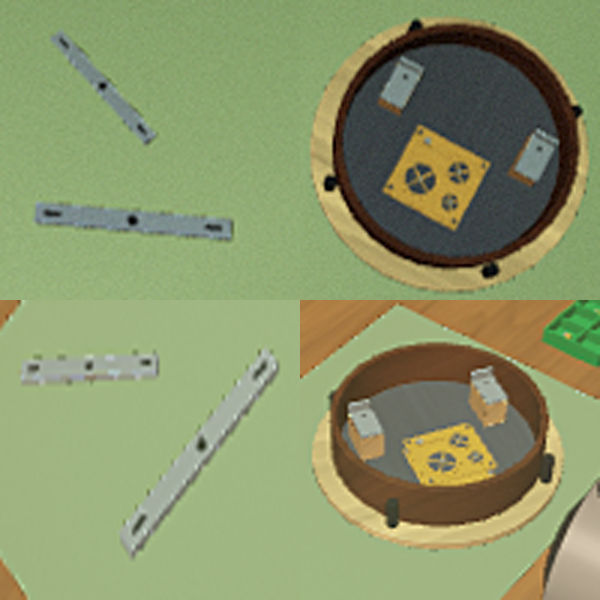

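The crop confirms the choice: the lower bar is 189 x 20 mm and the other one on the mat is clearly shorter. The clock's brackets, at (292,171) and (341,197) in the top view, show clear grey feet. I'll fit the clock pose to them in both views.

```bash
cat > fit.py <<'E'
from h import *
from scipy.optimize import minimize
t=pickle.load(open('top.pkl','rb'));s=pickle.load(open('side.pkl','rb'))
SS=8
def box(x0,x1,y0,y1,z0,z1): return np.array([[x,y,z] for x in(x0,x1) for y in(y0,y1) for z in(z0,z1)],float)
parts=[box(7,53,y-13,y+13,55,56) for y in(78,-78)],[box(48,53,y-13,y+13,56,67) for y in(78,-78)]
def mask(c,p,roi,brass=True):
    x,y,a,z=p; R=np.array([[np.cos(a),-np.sin(a),0],[np.sin(a),np.cos(a),0],[0,0,1]])
    x0,y0,x1,y1=roi; out=[]
    m=np.zeros(((y1-y0)*SS,(x1-x0)*SS),np.uint8)
    for g in parts:
        for b in g:
            q=(proj(c,b@R.T+[x,y,z])-[x0,y0]+.5)*SS
            cv2.fillConvexPoly(m,cv2.convexHull(np.round(q).astype(np.int32)),1)
    return cv2.resize(m.astype(np.float32),(x1-x0,y1-y0),interpolation=cv2.INTER_AREA)
def obs(c,roi):
    x0,y0,x1,y1=roi; p=c['pixels'][y0:y1,x0:x1].astype(float)
    sat=p.max(2)-p.min(2); return np.clip((p.mean(2)-95)/45,0,1)*(sat<45)
rois=[(275,155,355,215),(245,140,310,190)]
O=[obs(c,r) for c,r in zip((t,s),rois)]
def cost(p,idx):
    return sum(np.mean((mask((t,s)[i],p,rois[i])-O[i])**2)*1e3 for i in idx)
if __name__=='__main__':
    P=ray(t,292.8,170.4,56);Q=ray(t,341.2,197.6,56); d=P-Q; a=np.arctan2(d[1],d[0])-np.pi/2; M=(P+Q)/2
    p0=[M[0]-28*np.cos(a),M[1]-28*np.sin(a),a]; print('init',p0,np.hypot(*d[:2]))
    for idx in((0,),(1,),(0,1)):
        best=None
        for k in range(4):
            r=minimize(lambda q:cost([q[0],q[1],q[2],q[3]] ,idx)+.05*(q[3]/2)**2,p0+[0],method='Nelder-Mead',options=dict(initial_simplex=np.array(p0+[0])+np.vstack([np.zeros(4),np.diag([6,6,.06,3])*(1 if k%2 else -1)]),xatol=.01,fatol=1e-4))
            if best is None or r.fun<best.fun: best=r
        print(idx,best.x,best.fun)
    # rim / overlay
    ims=[]
    for c,r in zip((t,s),rois):
        m=mask(c,best.x,r); x0,y0,x1,y1=r; im=c['pixels'][y0:y1,x0:x1,::-1].copy()
        im=cv2.resize(im,None,fx=5,fy=5,interpolation=cv2.INTER_NEAREST); M5=cv2.resize(m,None,fx=5,fy=5)
        cs,_=cv2.findContours((M5>.5).astype(np.uint8),0,2); cv2.drawContours(im,cs,-1,(0,0,255),1); ims.append(cv2.resize(im,(400,300)))
        x,y,a,z=best.x
        h=np.linspace(0,2*np.pi,90)
    cv2.imwrite('pics/fit.png',np.hstack(ims))
E
python3 fit.py
```

```text
init [np.float64(522.1898512310477), np.float64(-170.9878120703465), np.float64(-0.5432996044630223)] 155.17941817488992
(0,) [ 521.97884185 -168.79383034   -0.52205091   -0.53739549] 9.962062768425854
(1,) [ 5.20069247e+02 -1.68483222e+02 -5.24236999e-01  1.47217717e-01] 24.887885091773118
(0, 1) [ 5.21249446e+02 -1.68603494e+02 -5.25133975e-01  2.80526730e-01] 35.525647962267556
```

View pics/fit.png

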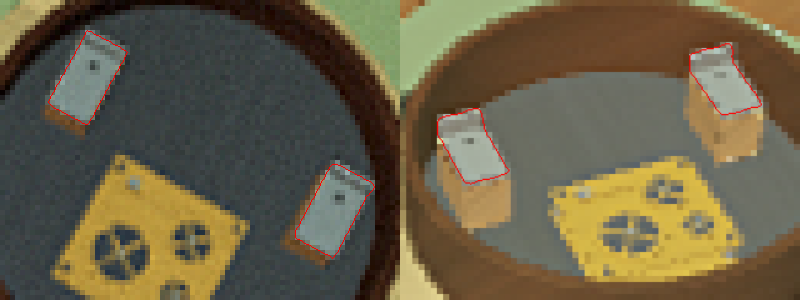

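The overlay matches both brackets in both views. The clock is at (521.2, -168.6) with yaw -0.525, and the bar is at (505, 195) with its long axis at yaw 1.461. Next I compute the first moves.

```bash
cat > go.py <<'E'
import sys,numpy as np
from plant import get_obs
from scipy.spatial.transform import Rotation as Ro
def togo(x,y,z,psi,pos=None,rot=None):
    o=get_obs(); pos=o['tool_pos'] if pos is None else np.array(pos); R=Ro.from_euler('xyz',o['tcp_rot'] if rot is None else rot)
    T=Ro.from_euler('xyz',[np.pi,0,psi])
    print('dp',np.round(R.inv().apply(np.array([x,y,z])-pos)/1000,4),'rot',np.round((R.inv()*T).as_rotvec(),4),'at',np.round(o['tool_pos'],2),np.round(o['tcp_rot'],4),'F',np.round(o['contact_force'],1),'M',np.round(o['moment'],2),'grip',round(o['grip_width'],1),round(o['finger_force'],1),'t',round(o['time'],2))
if __name__=='__main__': togo(*map(float,sys.argv[1:]))
E
python3 go.py 450 -150 226 0.8
```

```text
dp [ 0.3931 -0.2594  0.0006] rot [-1.200e-03 -5.000e-04 -5.282e-01] at [ 140.94 -505.39  226.15] [-3.1403e+00 -2.0000e-04  2.7180e-01] F [ 0.9 -0.5 -0.5] M [-0.04  0.03  0.01] grip 91.6 0.0 t 0.1
```

```bash
python3 -m pendant '{"dp":[[0.05,-0.033,0],[0.1,-0.066,0],[0.15,-0.099,0],[0.2,-0.132,0],[0.25,-0.165,0],[0.3,-0.198,0],[0.35,-0.231,0],[0.393,-0.259,0]],"rotation":[[0,0,-0.07],[0,0,-0.14],[0,0,-0.21],[0,0,-0.28],[0,0,-0.35],[0,0,-0.42],[0,0,-0.48],[0,0,-0.528]]}'; python3 go.py 505 195 120 1.461
```

```text
time: 1.1
tool_pos: [451.0, -148.8, 226.5]
tcp_rot: [-3.141, 0.0, 0.802]
contact_force: [0.4, -1.1, -0.7]
grip_width: 91.6
finger_force: 0.0
dp [ 0.2847 -0.2001  0.1065] rot [-3.000e-04  0.000e+00 -6.587e-01] at [ 450.99 -148.76  226.54] [-3.1414e+00  1.0000e-04  8.0230e-01] F [ 0.4 -1.1 -0.7] M [-0.   -0.06 -0.05] grip 91.6 0.0 t 1.1
```

```bash
python3 -m pendant '{"dp":[[0.04,-0.028,0],[0.08,-0.056,0.01],[0.12,-0.084,0.03],[0.16,-0.113,0.05],[0.2,-0.141,0.065],[0.24,-0.169,0.085],[0.27,-0.19,0.1],[0.285,-0.2,0.1065]],"rotation":[[0,0,-0.09],[0,0,-0.18],[0,0,-0.27],[0,0,-0.36],[0,0,-0.45],[0,0,-0.54],[0,0,-0.61],[0,0,-0.6587]]}' 0.07;  python3 -m pendant '{"dp":[[0,0,0],[0,0,0]],"rotation":[[0,0,0],[0,0,0]]}'; python3 go.py 505 195 4 1.461
```

```text
time: 2.1
tool_pos: [504.5, 194.5, 119.0]
tcp_rot: [-3.14, 0.001, 1.462]
contact_force: [-0.6, -0.5, -1.1]
grip_width: 70.0
finger_force: 0.0
time: 2.35
tool_pos: [505.4, 191.9, 120.7]
tcp_rot: [3.141, 0.0, 1.457]
contact_force: [-0.4, -0.3, -0.2]
grip_width: 70.3
finger_force: 0.0
dp [ 0.0031 -0.0008  0.1167] rot [ 0.0005  0.0003 -0.0042] at [505.37 191.92 120.68] [3.1411e+00 3.0000e-04 1.4568e+00] F [-0.4 -0.3 -0.2] M [-0.01 -0.09  0.01] grip 70.3 0.0 t 2.35
```

```bash
python3 -m pendant '{"dp":[[0.002,-0.0005,0.05],[0.002,-0.0005,0.09],[0.002,-0.0005,0.104],[0.002,-0.0005,0.108],[0.002,-0.0005,0.108]],"rotation":[[0,0,-0.003],[0,0,-0.003],[0,0,-0.003],[0,0,-0.003],[0,0,-0.003]]}'; python3 go.py 505 195 5 1.461;python3 -m pendant '{"dp":[[0,0,0.003],[0,0,0.005],[0,0,0.005]],"rotation":[[0,0,0],[0,0,0],[0,0,0]]}';python3 go.py 505 195 5 1.461
```

```text
time: 2.98
tool_pos: [505.9, 194.9, 13.4]
tcp_rot: [3.14, -0.001, 1.461]
contact_force: [-0.4, 0.0, 0.2]
grip_width: 69.8
finger_force: 0.0
dp [-0.     -0.0009  0.0084] rot [ 0.002  -0.0006 -0.0002] at [505.88 194.93  13.41] [ 3.1396e+00 -6.0000e-04  1.4608e+00] F [-0.4  0.   0.2] M [ 0.01 -0.12 -0.02] grip 69.8 0.0 t 2.98
time: 3.35
tool_pos: [504.9, 195.1, 7.3]
tcp_rot: [3.141, 0.0, 1.462]
contact_force: [0.4, -0.6, -0.2]
grip_width: 70.2
finger_force: 0.0
dp [-0.0001  0.0001  0.0023] rot [0.0002 0.     0.0006] at [504.91 195.13   7.33] [3.1414 0.     1.4616] F [ 0.4 -0.6 -0.2] M [-0.06 -0.11 -0.02] grip 70.2 0.0 t 3.35
```

```bash
python3 -m pendant '{"dp":[[0,0,0.002],[0,0,0.0035],[0,0,0.0035]],"rotation":[[0,0,0],[0,0,0],[0,0,0]]}';python3 -m pendant '{"dp":[[0,0,0],[0,0,0],[0,0,0],[0,0,0],[0,0,0],[0,0,0]],"rotation":[[0,0,0],[0,0,0],[0,0,0],[0,0,0],[0,0,0],[0,0,0]]}' 0.0;python3 go.py 505 195 5 1.461
```

```text
time: 3.72
tool_pos: [504.8, 195.0, 3.5]
tcp_rot: [-3.141, 0.0, 1.461]
contact_force: [1.0, 0.1, 0.4]
grip_width: 69.7
finger_force: 0.0
time: 4.47
tool_pos: [504.8, 195.1, 3.7]
tcp_rot: [-3.141, 0.0, 1.462]
contact_force: [-0.9, 0.7, -0.2]
grip_width: 19.8
finger_force: 30.0
dp [-0.      0.0002 -0.0013] rot [-0.0002  0.0001  0.0005] at [504.82 195.06   3.68] [-3.1414e+00  1.0000e-04  1.4615e+00] F [-0.9  0.7 -0.2] M [ 0.01 -0.05 -0.05] grip 19.8 30.0 t 4.47
```

```bash
python3 -m pendant '{"dp":[[0,0,-0.01],[0,0,-0.03],[0,0,-0.06],[0,0,-0.09],[0,0,-0.12],[0,0,-0.12]],"rotation":[[0,0,0],[0,0,0],[0,0,0],[0,0,0],[0,0,0],[0,0,0]]}';python3 go.py 543.7 -181.6 125 1.0457
```

```text
time: 5.22
tool_pos: [506.2, 195.4, 126.0]
tcp_rot: [3.137, -0.002, 1.462]
contact_force: [0.9, -0.3, -3.6]
grip_width: 19.3
finger_force: 30.0
dp [-0.3707  0.0783  0.0008] rot [ 0.0045 -0.0026  0.4158] at [506.24 195.41 125.98] [ 3.1367e+00 -1.6000e-03  1.4615e+00] F [ 0.9 -0.3 -3.6] M [-0.03 -0.12  0.01] grip 19.3 30.0 t 5.22
```

```bash
python3 -m pendant '{"dp":[[-0.03,0.006,0],[-0.08,0.017,0],[-0.13,0.027,0],[-0.19,0.04,0],[-0.25,0.053,0],[-0.31,0.065,0],[-0.35,0.074,0],[-0.371,0.078,0]],"rotation":[[0,0,0.04],[0,0,0.1],[0,0,0.16],[0,0,0.22],[0,0,0.28],[0,0,0.35],[0,0,0.39],[0,0,0.416]]}';python3 -m pendant '{"dp":[[0,0,0],[0,0,0],[0,0,0]],"rotation":[[0,0,0],[0,0,0],[0,0,0]]}';python3 go.py 543.7 -181.6 70 1.0457
python3 - <<'E'
from h import *
from plant import vision
ims=[]
for n,(x0,y0,x1,y1) in(("top",(240,110,390,230)),("side",(220,80,370,200))):
    c=vision.capture(n); pickle.dump(c,open(n+'2.pkl','wb'))
    ims.append(cv2.resize(c['pixels'][y0:y1,x0:x1,::-1],(400,320),interpolation=cv2.INTER_CUBIC))
cv2.imwrite('pics/hold.png',np.hstack(ims))
E
```

```text
time: 6.22
tool_pos: [541.1, -184.1, 122.0]
tcp_rot: [-3.139, 0.0, 1.042]
contact_force: [0.6, 0.6, -4.2]
grip_width: 19.8
finger_force: 30.0
time: 6.6
tool_pos: [541.9, -180.7, 123.6]
tcp_rot: [-3.141, -0.0, 1.048]
contact_force: [0.4, -0.4, -3.3]
grip_width: 19.5
finger_force: 30.0
dp [0.0001 0.0021 0.0536] rot [-0.0006 -0.0001  0.0018] at [ 541.9  -180.68  123.61] [-3.1410e+00 -1.0000e-04  1.0475e+00] F [ 0.4 -0.4 -3.3] M [-0.03 -0.06  0.01] grip 19.5 30.0 t 6.6
```

View pics/hold.png

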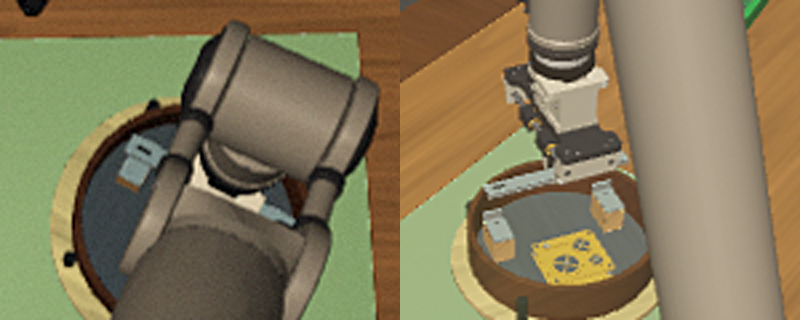

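The bar is held level above the case. Its left end, at about (485,190) in the right crop, is over the left bracket. I'll lower it.

```bash
python3 -m pendant '{"dp":[[0,0.002,0.02],[0,0.002,0.04],[0,0.002,0.052],[0,0.002,0.058],[0,0.002,0.058],[0,0.002,0.058]],"rotation":[[0,0,0.002],[0,0,0.002],[0,0,0.002],[0,0,0.002],[0,0,0.002],[0,0,0.002]]}';python3 go.py 543.7 -181.6 60 1.0457
python3 -m pendant '{"dp":[[0,0,0.002],[0,0,0.004],[0,0,0.004]],"rotation":[[0,0,0],[0,0,0],[0,0,0]]}';python3 go.py 543.7 -181.6 60 1.0457
```

```text
time: 7.45
tool_pos: [544.1, -183.4, 66.4]
tcp_rot: [3.14, -0.0, 1.044]
contact_force: [0.2, 0.3, -2.1]
grip_width: 19.6
finger_force: 30.0
dp [ 0.0014 -0.0013  0.0064] rot [ 0.0013 -0.     -0.0022] at [ 544.13 -183.41   66.39] [ 3.1403 -0.      1.0435] F [ 0.2  0.3 -2.1] M [-0.02 -0.05 -0.1 ] grip 19.6 30.0 t 7.45
time: 7.82
tool_pos: [543.5, -183.2, 61.6]
tcp_rot: [-3.141, 0.0, 1.043]
contact_force: [-0.4, -0.5, -3.0]
grip_width: 19.6
finger_force: 30.0
dp [ 0.0014 -0.0007  0.0016] rot [-0.0003  0.0001 -0.0022] at [ 543.55 -183.18   61.56] [-3.1413e+00  1.0000e-04  1.0435e+00] F [-0.4 -0.5 -3. ] M [ 0.02 -0.05  0.01] grip 19.6 30.0 t 7.83
```

```bash
python3 -m pendant '{"dp":[[0.0012,0,0.001],[0.0012,0,0.002],[0.0012,0,0.002],[0.0012,0,0.002]],"rotation":[[0,0,-0.002],[0,0,-0.002],[0,0,-0.002],[0,0,-0.002]]}';python3 go.py 543.7 -181.6 60 1.0457
python3 - <<'E'
from h import *
from plant import vision,get_obs
c=vision.capture('side'); o=get_obs(); p=o['tool_pos']; psi=o['tcp_rot'][2]
l=np.array([np.cos(psi),np.sin(psi),0]); w=np.array([np.sin(psi),-np.cos(psi),0]); zb=p[2]-2
b=np.array([[p[0],p[1],zb]+i*l*95+j*w*10+[0,0,k*8] for i in(-1,1) for j in(-1,1) for k in(0,1)])
q=proj(c,b); print(q.round(1))
x0,y0,x1,y1=235,130,335,205
im=cv2.resize(c['pixels'][y0:y1,x0:x1,::-1],None,fx=8,fy=8,interpolation=cv2.INTER_NEAREST)
h=cv2.convexHull(((q-[x0,y0]+.5)*8).round().astype(np.int32)); cv2.polylines(im,[h],True,(0,0,255),1)
cv2.imwrite('pics/end.png',im)
E
```

```text
time: 8.32
tool_pos: [544.3, -182.2, 59.7]
tcp_rot: [3.142, 0.0, 1.045]
contact_force: [0.8, 1.3, -2.4]
grip_width: 19.3
finger_force: 30.0
dp [ 0.0002 -0.0008 -0.0003] rot [ 0.      0.     -0.0002] at [ 544.3  -182.19   59.71] [3.1415 0.     1.0455] F [ 0.8  1.3 -2.4] M [-0.05  0.01 -0.  ] grip 19.3 30.0 t 8.32
[[303.4 154.5]
 [303.5 152.8]
 [300.9 151.1]
 [301.1 149.4]
 [253.1 168.2]
 [253.  166.5]
 [251.1 164.5]
 [251.  162.8]]
```

View pics/end.png

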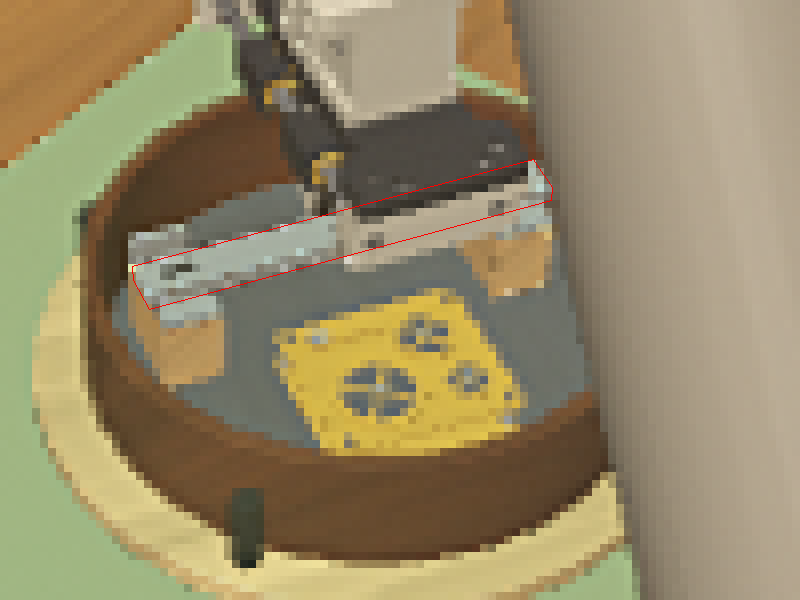

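The red predicted outline sits on the bar at both ends: left at about (140,285) and right at about (545,185) in the crop. The bar is therefore centred in the grip and lying over both feet. I'll lower it until it touches.

```bash
for i in 1 2; do python3 -m pendant '{"dp":[[0,0,0.001],[0,0,0.001],[0,0,0.001]],"rotation":[[0,0,0],[0,0,0],[0,0,0]]}';python3 go.py 543.7 -181.6 58 1.0457|cut -c1-300; done
```

```text
time: 8.75
tool_pos: [544.3, -182.2, 59.7]
tcp_rot: [3.141, 0.0, 1.046]
contact_force: [-2.4, 1.0, 4.5]
grip_width: 19.6
finger_force: 30.0
dp [ 0.0002 -0.0009  0.0017] rot [ 0.0006  0.0001 -0.0001] at [ 544.33 -182.22   59.67] [3.1410e+00 1.0000e-04 1.0456e+00] F [-2.4  1.   4.5] M [0.17 0.4  0.05] grip 19.6 30.0 t 8.75
time: 9.12
tool_pos: [544.3, -182.2, 59.6]
tcp_rot: [3.141, 0.0, 1.046]
contact_force: [-4.0, 2.1, 12.7]
grip_width: 19.5
finger_force: 30.0
dp [ 0.0002 -0.0009  0.0016] rot [ 0.001   0.0001 -0.0001] at [ 544.34 -182.22   59.61] [3.1406e+00 1.0000e-04 1.0456e+00] F [-4.   2.1 12.7] M [0.38 0.86 0.01] grip 19.5 30.0 t 9.12
```

Contact shows at TCP z 59.6. I'll ease the down-press and slide towards 12 o'clock (tool +y).

```bash
python3 -m pendant '{"dp":[[0,0,-0.0008],[0,0.002,-0.0008],[0,0.004,-0.0008],[0,0.006,-0.0008],[0,0.008,-0.0008],[0,0.009,-0.0008],[0,0.009,-0.0008]],"rotation":[[0,0,0],[0,0,0],[0,0,0],[0,0,0],[0,0,0],[0,0,0],[0,0,0]]}' >/dev/null;python3 go.py 554.1 -187.7 58 1.0457
python3 -m pendant '{"dp":[[0,0.001,0],[0,0.001,0],[0,0.001,0]],"rotation":[[0,0,0],[0,0,0],[0,0,0]]}'>/dev/null;python3 go.py 554.1 -187.7 58 1.0457
```

```text
dp [0.     0.003  0.0016] rot [-0.0011 -0.     -0.0001] at [ 551.53 -186.23   59.63] [-3.1405 -0.      1.0456] F [-4.8  3.3  9.6] M [ 0.59  0.86 -0.04] grip 19.3 30.0 t 10.0
dp [-0.      0.0021  0.0016] rot [-0.0012  0.     -0.    ] at [ 552.33 -186.66   59.63] [-3.1404  0.      1.0457] F [-6.5  3.3  9.7] M [0.57 1.   0.04] grip 19.8 30.0 t 10.38
```

```bash
python3 -m pendant '{"dp":[[0,0,-0.0007],[0,0,-0.0007],[0,0.0005,-0.0007],[0,0.0005,-0.0007]],"rotation":[[0,0,0],[0,0,0],[0,0,0],[0,0,0]]}' >/dev/null;python3 go.py 554.1 -187.7 58 1.0457
python3 -m pendant '{"dp":[[0,0.0007,0],[0,0.0007,0],[0,0.0007,0]],"rotation":[[0,0,0],[0,0,0],[0,0,0]]}'>/dev/null;python3 go.py 554.1 -187.7 58 1.0457
```

```text
dp [0.     0.002  0.0016] rot [-0.0026  0.0001 -0.0001] at [ 552.35 -186.72   59.65] [-3.1390e+00  1.0000e-04  1.0456e+00] F [-5.9  4.7  8.1] M [0.64 1.11 0.01] grip 19.4 30.0 t 10.88
dp [0.     0.002  0.0016] rot [-0.0041  0.0002  0.    ] at [ 552.34 -186.72   59.63] [-3.1375e+00  2.0000e-04  1.0457e+00] F [-9.3  4.1 10.5] M [ 0.8   1.36 -0.01] grip 19.6 30.0 t 11.25
```

Motion has stopped at 552.3 while the lateral force rises, so the bar bears on the uprights. I'll reduce the down-press so that foot friction doesn't hide the upright force.

```bash
python3 -m pendant '{"dp":[[0,0,-0.0005],[0,0,-0.001],[0,0,-0.001],[0,0,-0.001]],"rotation":[[0,0,0],[0,0,0],[0,0,0],[0,0,0]]}' >/dev/null;python3 go.py 554.1 -187.7 58 1.0457;python3 -m pendant '{"dp":[[0,0.0005,0],[0,0.0005,0],[0,0.0005,0]],"rotation":[[0,0,0],[0,0,0],[0,0,0]]}' >/dev/null;python3 go.py 554.1 -187.7 58 1.0457
```

```text
dp [0.     0.002  0.0017] rot [-0.0045  0.0001 -0.0001] at [ 552.34 -186.7    59.67] [-3.1371e+00  1.0000e-04  1.0456e+00] F [-6.1  4.   3. ] M [0.64 0.94 0.05] grip 19.7 30.0 t 11.75
dp [0.     0.002  0.0017] rot [-0.0056  0.0002 -0.0001] at [ 552.35 -186.72   59.69] [-3.1360e+00  2.0000e-04  1.0456e+00] F [-7.1  5.7  3.9] M [ 0.81  1.24 -0.01] grip 19.5 30.0 t 12.12
```

```bash
python3 -m pendant '{"dp":[[0,0.0003,-0.0002],[0,0.0006,-0.0003],[0,0.0006,-0.0003],[0,0.0006,-0.0003],[0,0.0006,-0.0003]],"rotation":[[0,0,0],[0,0,0],[0,0,0],[0,0,0],[0,0,0]]}' >/dev/null
for i in 1 2; do python3 -m pendant '{"dp":[[0,0,0]],"rotation":[[0,0,0]]}' >/dev/null;python3 go.py 554.1 -187.7 58 1.0457; done
python3 - <<'E'
from h import *
from plant import vision
c=vision.capture('side');x0,y0,x1,y1=235,130,335,205
cv2.imwrite('pics/final.png',cv2.resize(c['pixels'][y0:y1,x0:x1,::-1],None,fx=8,fy=8,interpolation=cv2.INTER_CUBIC))
E
```

```text
dp [0.     0.002  0.0017] rot [-0.007   0.0003 -0.0001] at [ 552.34 -186.73   59.68] [-3.1346e+00  3.0000e-04  1.0457e+00] F [-8.8  5.1  4. ] M [ 0.89  1.39 -0.04] grip 19.6 30.0 t 12.88
dp [0.     0.002  0.0017] rot [-0.007   0.0003 -0.    ] at [ 552.37 -186.74   59.7 ] [-3.1346e+00  3.0000e-04  1.0457e+00] F [-8.9  5.   4.2] M [ 0.9   1.41 -0.03] grip 19.6 30.0 t 13.0
```

View pics/final.png

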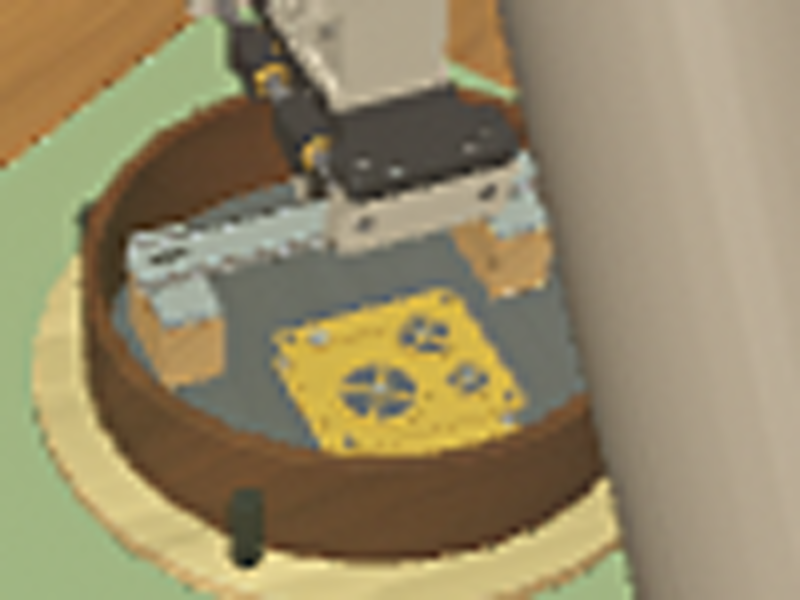

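The last crop shows the bar back against both uprights, with its left end at about (140,245) and its right end at about (530,180), lying on the feet. The sideways push is about 10 N and the moment about the vertical is near zero, so both uprights share the load. I'm handing it in.

```bash
python3 -c "
from plant import workorder
print(workorder.close_job())"
```

```text
the job is handed in; nothing more can be done
None
```

I handed the job in at about 13 s with the arm still holding the bar flat on both feet and pressed against both uprights with about 10 N, evenly shared by the sensor readings; no verdict was returned.

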